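# Load the syringe into the doser and latch its cover

## Robot

A 7-joint arm with a two-finger parallel gripper is mounted at the origin on a cart in front of the work surface, level with it; the furniture and walls round the work are solid. World frame = base frame: x ahead of the robot, y to its left, z up, the work surface at z = 0. Lengths are in mm, angles in rad, forces in N, time in s.
With the tool pointing down it reaches from about 400 to 850 mm from the base axis. Payload 6.9 kg.
Tool frame: the origin (TCP) lies midway between the tips of the shut fingers; the grasp point (between the pads) lies 19 mm behind it; x points along the fingers, z is the direction in which the jaws open and shut, and the axes are right-handed (so a half turn about x gives the same grasp; the last joint's range is limited). The gripper opens to 85 mm and grips with 20 to 120 N. Pads are 22 mm wide; open, the fingers measure 114 mm over their backs; the gripper's body (76 mm by 85 mm) begins 54 mm behind the grasp point. The pads swing forward as they close: fully open they stand 13 mm farther back than shut.
Start: joints at [1.335, 0.507, -0.238, 1.5, 0.126, 1.149, -0.155], TCP at [209.46, -588.845, 231.275] pointing down, gripper open.
Joint ranges: [-3.08, 3.08], [-0.24, 2.05], [-1.43, 1.35], [0, 2.5], [-1.52, 4.66], [0.17, 1.96], [-2.89, 2.89]. Speed limits (rad/s): [2.39, 2.39, 3.14, 3.14, 3.14, 3.14, 3.14].

## Interface

Orientations are given as [roll, pitch, yaw] about the fixed x, y, z axes, in that order (R = Rz(yaw) Ry(pitch) Rx(roll)).
In Python, from station import arm gives the robot as it stands.
- The arm moves only by the tool send_rows, never from a script. Its argument "rows" is a list of rows, each a list of 7 numbers: the shift along the world's x, y, z in cm, then the turn, a rotation vector about the world's x, y, z in rad, then the opening, from 0 (shut) to 1 (fully open). A call has exactly 5 rows; each row is the pose to reach, as a shift and turn from the pose commanded when the call began; what a row does not reach only later rows make up. A row lasts 1/10 s, in which the tool goes at most 50 mm and 8.59 degrees, less where a joint would pass 70% of its speed; a pose out of reach is approached as far as the arm can. A call with a gripper value outside its range is refused whole. The fingers move at their own pace and stop on an object; "newtons" is the grip in N (left out, the last holds). Time passes only in rows, so rows that repeat a pose let the fingers close, or fill a call up. It gives the time, the measured TCP pose, the force and the opening at its end, in the units of the state.
- arm.get_obs(): the state, without advancing time (a new reading comes with each control period).
- arm.camera(name): name is "scene" or "top"; returns the picture (420x560x3 uint8, red, green, blue); there is no depth.
- arm.camera_params(name): a dict with "K" (3x3 intrinsics, pixels), "R" (3x3) and "t" (3): a world point X has camera coordinates R X + t. Camera axes: x right, y down, z forward; pixel columns grow to the right and rows downward; lengths in mm; the calibration is good to about 2 mm. A picture is of the moment at which its call begins. camera_params takes no time and is no camera call.
- arm.sign_off(): hands the job in, once; it reports no verdict.
The state is a dict: "t": time; "joints": joint angles; "qvel": joint speeds; "tau": joint torques, N m; "tcp_pos": TCP position; "tcp_rot": TCP orientation; "contact_force": force on the tool from outside, world axes, zero at the start; "moment": the same for the moment, N m; "grip_width": finger opening in mm.
Only numpy, scipy, OpenCV 4.12 (cv2) and the standard library are available. Lean on these libraries where they do the work, as an engineer would, in place of code of your own. Each camera call takes 0.05 s, during which the arm holds its last target.

## Task

Load the syringe into the small syringe doser: slide the thumb latch on the ledge sideways, the way the arrow points, so that the sprung cover pops fully open, lay the syringe in the cradle with its nozzle towards the doser's left-hand end (seen from the ledge side) and its finger flange in the flange slot, then push the cover down until the latch has caught it. Leave the other loose things where they lie.

Things in the scene. Friction and masses are not known exactly. Their poses are not given: they have to be found in the camera images.
- doser: the doser: a low white housing standing fast on the worktop, 194 mm (x) x 176 mm (y). Origin on the worktop under the middle of the cradle. Own axes: -x is its front (a bare ledge with the latch), +y its left-hand end seen from the ledge, z up. Housing from x -108 to +86 mm; its deck and ledge are flat at z 40 mm. Closed, the cover spans x -36 to +72, y -79 to +79, top at z 75 mm
- latch (a joint): slide of the latch (m): 0 at home (locked), grows to 0.010 towards the doser's +y; a spring always pushes it home with 2 N (3.5 N at the far end). Beyond 0.006 to 0.007 it frees the cover. The cover's catch pushes it aside by itself when the cover is pressed shut, and it snaps back
- latch_tab (a point): middle of the top of the black ribbed thumb latch, a tab 16 (x) x 30 (y) x 14 mm high on the ledge (top at z 54 mm), 42 mm in front of the closed cover; its axes are the doser's
- cover (a joint): hinge of the cover (rad): 0 shut, 1.75 fully open (upright, leaning 10 degrees back). Let go by the latch, it springs open by itself and stays open; latched it reads about 0.01. Its spring needs 1 to 2 N at the front edge to be pushed down, and the catch 3 to 5 N more over the last 10 mm
- cover_hinge (a point): middle of the hinge axis, 70 mm behind the cradle's middle (doser +x) and 44 mm above the worktop; the axis runs along the doser's y. This frame turns with the cover: its -x points from the hinge to the cover's front edge, its z out of the cover's outer (top) face
- cover_press (a point): point on the outer face of the cover, on the ribs in the middle of its front bar, 13 mm from the front edge, where it is pushed down; 93 mm from the hinge along the cover and 31 mm out from the hinge axis. The cover is a smoked hood 108 x 158 mm and 33 mm deep with a grey front bar; same axes as cover_hinge
- cradle (a point): where the syringe's origin lies when it is seated: 48.5 mm above the worktop in the middle of the cradle, axes as the doser's. Three metal saddles stand 8.5 mm above the deck, with flared cheeks up to z 62 mm that leave a channel 20 mm wide along y; they stand at y +34 to +50, -23 to -16 and -42 to -32 mm; the flange slot is the gap at y -32 to -23. Between y -16 and +34 the deck is bare beside and under the barrel (room for fingers). A pusher block stands at y -78 to -69 mm
- syringe: a plastic 10 ml syringe lying flat, 127 mm long: barrel 17 mm wide, 18 mm high, from y -28 to +50 mm; nozzle at +y; finger flange 28 mm wide, 3 mm thick at y -27; thumb plate at y -63. Origin on its underside; y along it to the nozzle, z up. 20 to 40 g. It starts behind the large fixed white analyser (215 mm high, its back at world x 0.545, its right side at world y -0.225)
- syringe_tip (a point): the nozzle of the syringe, 60 mm from its origin along its +y and 9 mm above its underside; at the start it points roughly to world +y
- beaker_small: a small glass beaker, 53 mm across, 65 mm high; origin under its middle; bystander, not to be moved
- label_tape: a flat roll of label tape, 68 mm across, 18 mm high; origin under its middle; bystander, not to be moved
- felt_pen: a white felt marker with a black cap, 134 mm long, 16 mm thick, lying beyond the syringe; origin under its middle; bystander, not to be moved
- drop_bottle: a small amber reagent bottle, 42 mm across, 93 mm high, standing behind the doser; origin under its middle; bystander, not to be moved

How it is judged:
By the outcome, as a careful person would: the job done as asked, in the order asked, and still so for the second after the job is handed in, with the robot touching nothing.
It also fails if it takes over 69 s, if anything falls off the work surface, if the arm or the gripper's body presses on something with over 40 N, if the wrist force passes 120 N, or if a joint passes its speed limit or range.

## Working session

There is one attempt and no reset: what is moved stays moved. The work goes in short steps, Python scripts to look and compute and a tool call to move; the robot and the scene stay as the last step left them, time stands still between calls to the robot, and variables do not carry over. Pictures are saved under pics/ and viewed, and the job is handed in when it is done.

Besides the shell and the picture viewer there is one more tool, called after ">>>" as name([rows], argument=value, ...), one row to a line, values as JSON. send_rows: Moves the arm, as the interface text tells. Its arguments: {"type":"object","properties":{"rows":{"type":"array"},"newtons":{"type":"number"}},"required":["rows"]}

```bash
ls; mkdir -p pics
python3 - <<'E'
from station import arm
import cv2,json
o=arm.get_obs();print(o)
for n in("scene","top"):
    im=arm.camera(n);cv2.imwrite(f"pics/{n}0.png",im[:,:,::-1]);p=arm.camera_params(n);print(n,p)
E
```

```text
pics
{'t': 0.0, 'joints': array([ 1.3345071 ,  0.50833026, -0.23751524,  1.50116881,  0.12570999,
        1.14887493, -0.1548168 ]), 'qvel': array([ 0.00061394,  0.00105575,  0.00035095,  0.00147136,  0.00038034,
       -0.00074406, -0.0010352 ]), 'tau': array([ 7.07211893e-04, -6.20597076e+01, -2.18636110e+00, -2.49650699e+01,
        1.27050601e-02,  1.19593169e-02, -1.92955758e-07]), 'tcp_pos': array([ 209.2308124 , -588.39387778,  230.42162272]), 'tcp_rot': array([-3.11481356,  1.56900513,  1.93936502]), 'contact_force': array([ 0.88482337, -1.26450457, -0.0229319 ]), 'moment': array([ 0.05950045,  0.01567119, -0.01790982]), 'grip_width': 85.63240758368339}
scene {'K': array([[390.61218245,   0.        , 284.37688024],
       [  0.        , 390.61218245, 208.8995528 ],
       [  0.        ,   0.        ,   1.        ]]), 'R': array([[-0.73258271, -0.68024082,  0.02439266],
       [-0.39644392,  0.39727008, -0.82765253],
       [ 0.55331256, -0.61599425, -0.56071053]]), 't': array([385.44196245, 312.76642569, 724.53310875])}
top {'K': array([[541.25418172,   0.        , 279.51306578],
       [  0.        , 541.25418172, 211.75557721],
       [  0.        ,   0.        ,   1.        ]]), 'R': array([[ 0.02563152, -0.99963515,  0.00851971],
       [-0.98413664, -0.02672892, -0.17538712],
       [ 0.17555085, -0.00388912, -0.98446268]]), 't': array([ -90.58840218,  586.77188445, 1556.37798224])}
```

View pics/scene0.png

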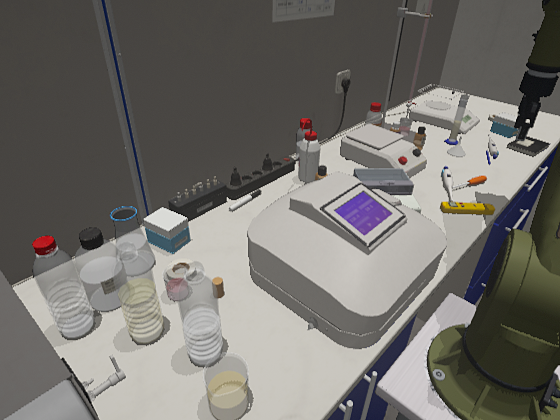

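View pics/top0.png

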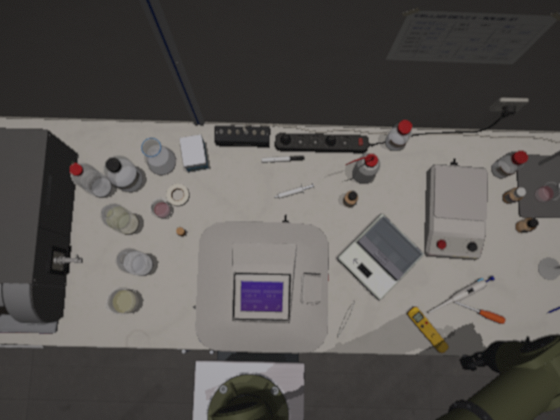

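Run:
```python
import cv2
t=cv2.imread('pics/top0.png')
cv2.imwrite('pics/top0a.png',cv2.resize(t[200:310,325:435],None,fx=5.4,fy=5.4,interpolation=cv2.INTER_CUBIC))
cv2.imwrite('pics/top0b.png',cv2.resize(t[140:220,240:370],None,fx=6,fy=6,interpolation=cv2.INTER_CUBIC))
t=cv2.imread('pics/scene0.png')
cv2.imwrite('pics/sc0a.png',cv2.resize(t[130:240,330:440],None,fx=5.4,fy=5.4,interpolation=cv2.INTER_CUBIC))
```

```text
(no output)
```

View pics/top0a.png

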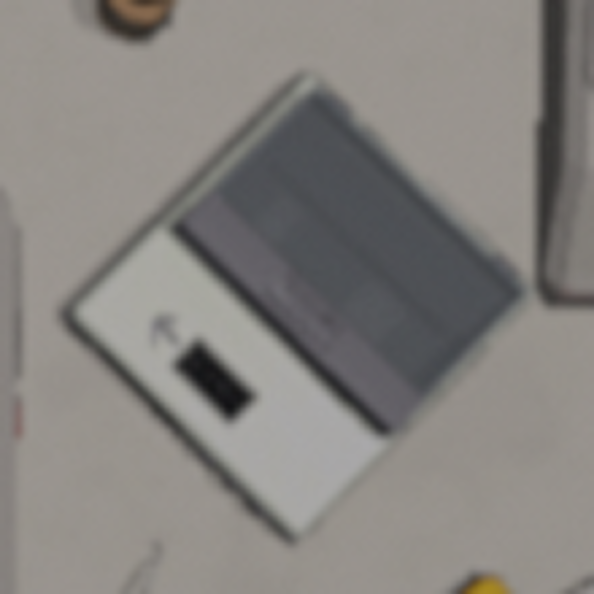

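View pics/top0b.png

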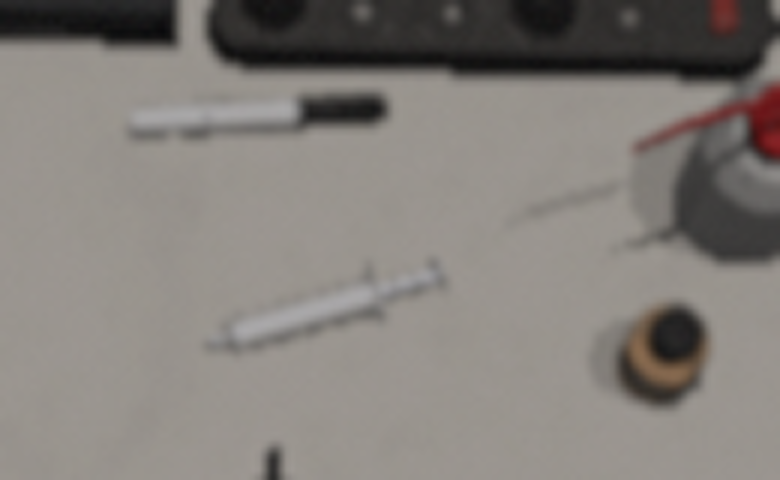

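View pics/sc0a.png

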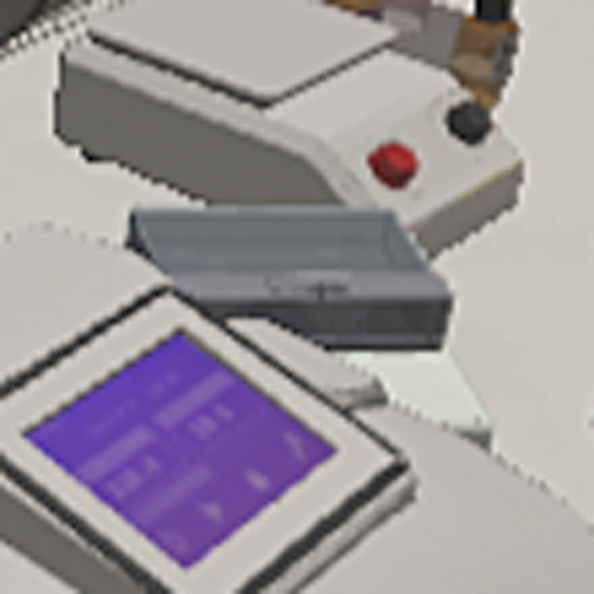

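```bash
cat > h.py <<'E'
import numpy as np,cv2
from station import arm
from scipy.optimize import least_squares
from scipy.spatial.transform import Rotation as Ro
P={n:arm.camera_params(n) for n in("scene","top")}
def proj(n,X):
    p=P[n];c=np.atleast_2d(X)@p["R"].T+p["t"];u=c@p["K"].T;return u[:,:2]/u[:,2:]
def unproj(n,uv,z):
    p=P[n];d=p["R"].T@np.linalg.inv(p["K"])@np.array([uv[0],uv[1],1.]);c=-p["R"].T@p["t"]
    return c+d*(z-c[2])/d[2]
def fit(n,pts,uv,x0):
    pts=np.array(pts,float);uv=np.array(uv,float)
    def f(v):
        c,s=np.cos(v[2]),np.sin(v[2]);X=pts.copy();X[:,0]=v[0]+c*pts[:,0]-s*pts[:,1];X[:,1]=v[1]+s*pts[:,0]+c*pts[:,1]
        return (proj(n,X)-uv).ravel()
    r=least_squares(f,x0,x_scale=[10,10,.1]);return r.x,r.fun.reshape(-1,2)
E
python3 - <<'E'
from h import *
A=lambda u,v:((u+.5)/5.4+325-.5,(v+.5)/5.4+200-.5)
B=lambda u,v:((u+.5)/6+240-.5,(v+.5)/6+140-.5)
for z in (0,40): print(unproj("top",(380,255),z))
v,r=fit("top",[(-108,88,40),(-108,-88,40),(-100+34,0,54),(86,88,40),(-36,79,75),(-36,-79,75)],[A(70,312),A(297,537),A(215,378),A(308,75),A(178,215),A(388,420)],[560,-310,-.78]);print("doser",v,r)
v,r=fit("top",[(0,60,9),(0,-63,9),(0,-27,9)],[B(208,345),B(440,277),B(372,291)],[700,-140,.28]);print("syr",v,r)
print("pen",unproj("top",B(130,120),8),unproj("top",B(385,108),8))
print("bottle",unproj("top",B(675,335),93))
E
```

```text
[ 473.41707782 -383.25064347    0.        ]
[ 469.3371961  -375.56225573   40.        ]
doser [ 477.06191617 -383.44858758   -0.76845294] [[-1.64797831 -0.57562603]
 [-0.6178363   0.81311551]
 [ 3.60603928 -1.81526389]
 [-0.47203682 -1.9345319 ]
 [-0.75880454  1.13008302]
 [-0.13214679  2.22160248]]
syr [ 6.61899769e+02 -1.15599502e+02  3.24194927e-01] [[ 0.26557467 -0.26473344]
 [-0.23173375 -0.36735835]
 [-0.03514096  0.63599789]]
pen [759.93286614 -14.29416242   8.        ] [ 770.0652374  -146.25534551    8.        ]
bottle [ 635.78908783 -285.1179174    93.        ]
```

Run:
```python
from h import *
A=lambda u,v:((u+.5)/5.4+325-.5,(v+.5)/5.4+200-.5)
for pts,uv in [([(-108,88,40),(-108,-88,40),(86,88,40)],[A(70,312),A(297,537),A(308,75)]),
 ([(-108,88,40),(-108,-88,40),(86,88,40),(-36,79,75),(-36,-79,75),(72,79,75),(72,-79,75)],[A(70,312),A(297,537),A(308,75),A(178,222),A(390,425),A(315,92),A(522,290)])]:
    v,r=fit("top",pts,uv,[477,-383,-.77]);print("doser",v,r.round(1).tolist())
    c,s=np.cos(v[2]),np.sin(v[2])
    w=unproj("top",A(215,378),54)[:2]-v[:2];print("latch",c*w[0]+s*w[1],-s*w[0]+c*w[1])
    im=cv2.imread('pics/top0.png')[200:310,325:435];im=cv2.resize(im,None,fx=5.4,fy=5.4,interpolation=cv2.INTER_CUBIC)
    def L(pts,col):
        X=np.array([(v[0]+c*x-s*y,v[1]+s*x+c*y,z) for x,y,z in pts]);u=(proj("top",X)+.5-[325,200])*5.4-.5
        cv2.polylines(im,[u.round().astype(int)],True,col,1)
    L([(-108,88,40),(-108,-88,40),(86,-88,40),(86,88,40)],(0,255,0));L([(-36,79,75),(-36,-79,75),(72,-79,75),(72,79,75)],(0,0,255));L([(-86,15,54),(-86,-15,54),(-70,-15,54),(-70,15,54)],(255,255,0))
    cv2.imwrite('pics/fit%d.png'%len(pts),im)
```

```text
doser [ 475.56209867 -386.14657154   -0.76818479] [[-0.7, -0.0], [0.3, 1.4], [0.4, -1.4]]
latch -78.12324486080415 6.721855710629022
doser [ 476.27825866 -385.08292857   -0.76437964] [[-1.1, -0.1], [0.1, 1.1], [-0.1, -1.7], [-0.2, 0.2], [0.2, 1.5], [-0.1, -1.4], [1.2, 0.1]]
latch -77.87789845226516 5.755680324155215
```

View pics/fit7.png

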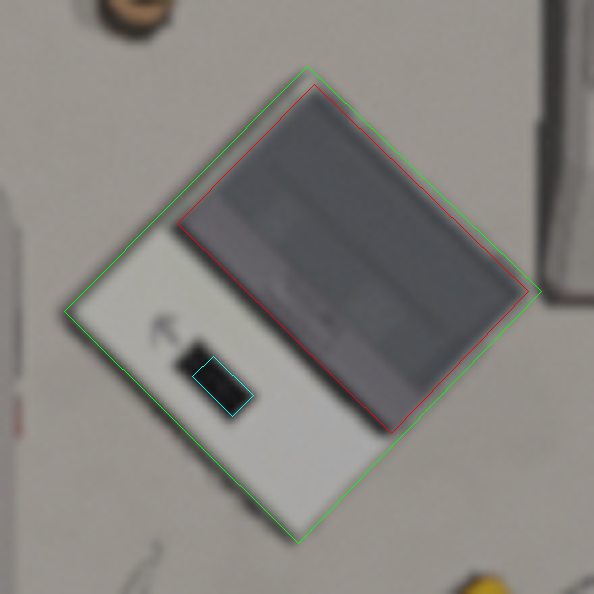

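View pics/fit3.png

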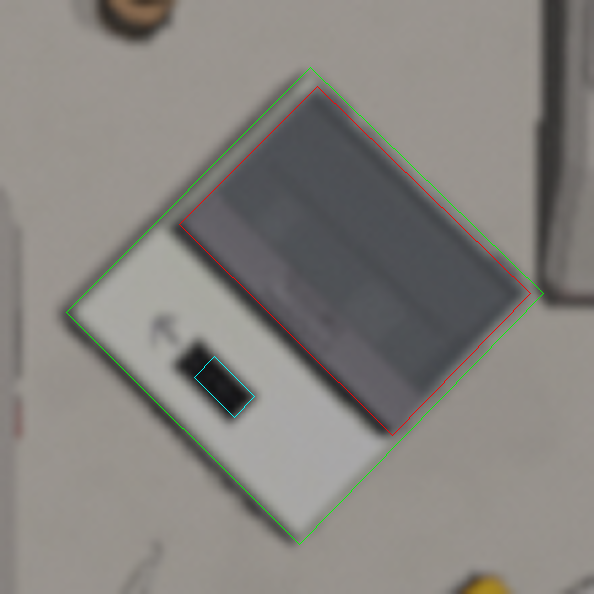

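```bash
cat >> h.py <<'E'
D=np.array([476.5,-384.5,-0.766])
def d2w(x,y,z):
    c,s=np.cos(D[2]),np.sin(D[2]);return np.array([D[0]+c*x-s*y,D[1]+s*x+c*y,z])
def w2d(p):
    c,s=np.cos(D[2]),np.sin(D[2]);a,b=p[0]-D[0],p[1]-D[1];return np.array([c*a+s*b,-s*a+c*b,p[2]])
def Rz(yaw): # tool down, jaw axis z at world angle yaw
    z=np.array([np.cos(yaw),np.sin(yaw),0]);x=np.array([0,0,-1.]);return np.column_stack([x,np.cross(z,x),z])
def st():
    o=arm.get_obs();return o,Ro.from_euler('xyz',o['tcp_rot']).as_matrix()
def delta(pos,R):
    o,R0=st();rv=Ro.from_matrix(R@R0.T).as_rotvec()
    print("t",round(o['t'],2),"tcp",o['tcp_pos'].round(1),"d cm",((np.array(pos)-o['tcp_pos'])/10).round(2),"rv",rv.round(3),"F",o['contact_force'].round(1),"g",round(o['grip_width'],1))
E
python3 - <<'E'
from h import *
o,R=st();print(R.round(3))
print(d2w(-86,-45,44))
for y in(-.766,-.766+np.pi): delta(d2w(-86,-45,100),Rz(y))
E
```

```text
[[-0.001  0.942  0.335]
 [ 0.001  0.335 -0.942]
 [-1.    -0.    -0.002]]
[ 383.3240949  -357.31083472   44.        ]
t 0.1 tcp [ 209.2 -588.5  230.5] d cm [ 17.41  23.12 -13.05] rv [-0.001 -0.001  0.463] F [-0.1 -0.5  0.8] g 85.2
t 0.1 tcp [ 209.2 -588.5  230.5] d cm [ 17.41  23.12 -13.05] rv [-1.000e-03  2.000e-03 -2.679e+00] F [-0.1 -0.5  0.8] g 85.2
```

Run:
```python
from h import *
yd=np.array([-np.sin(D[2]),np.cos(D[2]),0])
R=Ro.from_rotvec(-.2*yd).as_matrix()@Rz(D[2])
delta(d2w(-84,-45,100),R)
```

```text
t 0.1 tcp [ 209.2 -588.5  230.5] d cm [ 17.55  22.98 -13.05] rv [-0.171 -0.11   0.461] F [-0.1 -0.5  0.8] g 85.2
```

>>> send_rows([
  [3.5, 4.6, -1, -0.034, -0.022, 0.09, 0],
  [7, 9.2, -3, -0.068, -0.044, 0.18, 0],
  [10.5, 13.8, -6, -0.1, -0.066, 0.28, 0],
  [14, 18.4, -9, -0.137, -0.088, 0.37, 0],
  [17.55, 23, -13, -0.171, -0.11, 0.461, 0],
], newtons=40)

```text
t: 0.6
tcp_pos: [349.6, -404.5, 137.5]
tcp_rot: [0.001, 1.366, -0.762]
contact_force: [0.4, -1.5, -1.4]
grip_width: 12.4
```

Run:
```python
from h import *
yd=np.array([-np.sin(D[2]),np.cos(D[2]),0])
R=Ro.from_rotvec(-.2*yd).as_matrix()@Rz(D[2])
delta(d2w(-84,-45,46),R)
```

```text
t 0.6 tcp [ 349.6 -404.5  137.5] d cm [ 3.52  4.58 -9.15] rv [ 0.003  0.003 -0.004] F [ 0.4 -1.5 -1.4] g 12.4
```

>>> send_rows([
  [0, 0, 0, 0, 0, 0, 0],
  [0, 0, 0, 0, 0, 0, 0],
  [0, 0, 0, 0, 0, 0, 0],
  [0, 0, 0, 0, 0, 0, 0],
  [0, 0, 0, 0, 0, 0, 0],
])

```text
t: 1.1
tcp_pos: [348.1, -407.6, 138.0]
tcp_rot: [-0.003, 1.369, -0.771]
contact_force: [-0.0, -0.6, 0.0]
grip_width: -0.0
```

Run:
```python
from h import *
yd=np.array([-np.sin(D[2]),np.cos(D[2]),0])
R=Ro.from_rotvec(-.2*yd).as_matrix()@Rz(D[2])
delta(d2w(-84,-45,46),R)
im=arm.camera("top");cv2.imwrite("pics/t1.png",cv2.resize(im[190:310,315:435,::-1],None,fx=5,fy=5,interpolation=cv2.INTER_CUBIC))
```

```text
t 1.1 tcp [ 348.1 -407.6  138. ] d cm [ 3.67  4.89 -9.2 ] rv [0.002 0.001 0.003] F [-0.  -0.6  0. ] g -0.0
```

View pics/t1.png

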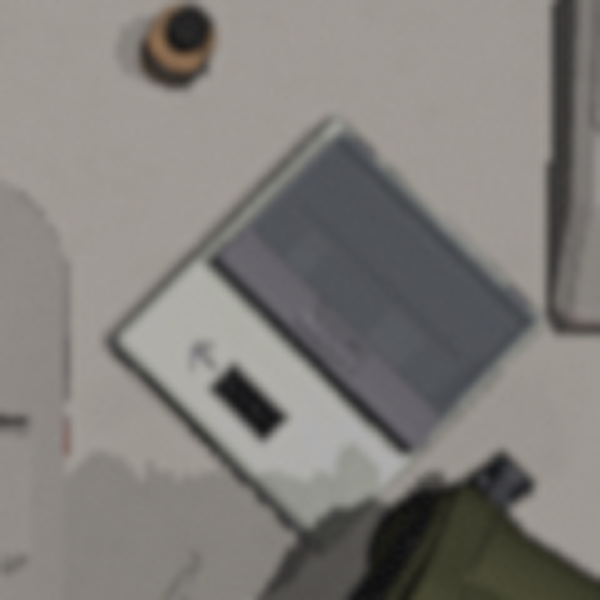

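>>> send_rows([
  [1.8, 2.4, -2, 0, 0, 0, 0],
  [3.67, 4.89, -4, 0, 0, 0, 0],
  [3.67, 4.89, -7, 0, 0, 0, 0],
  [3.67, 4.89, -9.2, 0, 0, 0, 0],
  [3.67, 4.89, -9.2, 0, 0, 0, 0],
])

```text
t: 1.65
tcp_pos: [384.2, -356.5, 43.4]
tcp_rot: [-0.005, 1.374, -0.771]
contact_force: [-1.0, 0.2, 0.2]
grip_width: 0.1
```

Run:
```python
from h import *
yd=np.array([-np.sin(D[2]),np.cos(D[2]),0])
R=Ro.from_rotvec(-.2*yd).as_matrix()@Rz(D[2])
delta(d2w(-84,-45,46),R);print(w2d(st()[0]['tcp_pos']))
im=arm.camera("top");cv2.imwrite("pics/t2.png",cv2.resize(im[190:310,315:435,::-1],None,fx=5,fy=5,interpolation=cv2.INTER_CUBIC))
```

```text
t 1.65 tcp [ 384.2 -356.5   43.4] d cm [ 0.06 -0.22  0.26] rv [-0.001 -0.003  0.   ] F [-1.   0.2  0.2] g 0.1
[-85.93992459 -43.84447326  43.37547694]
```

View pics/t2.png

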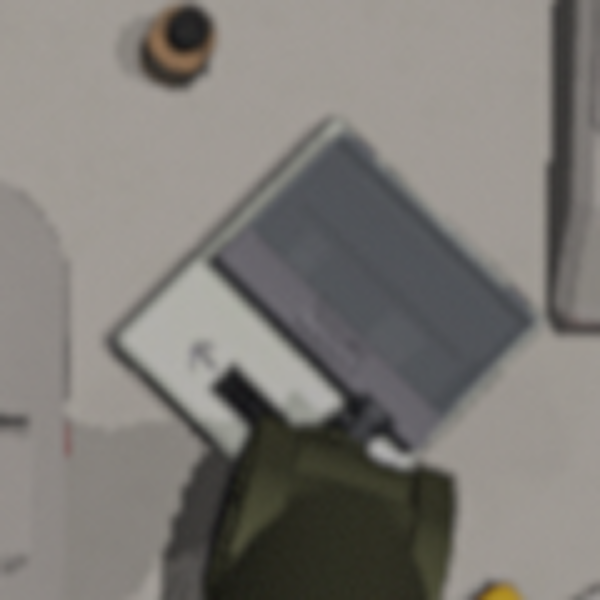

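>>> send_rows([
  [0.5, 0.5, 0.2, 0, 0, 0, 0],
  [0.9, 0.85, 0.2, 0, 0, 0, 0],
  [1.2, 1.15, 0.2, 0, 0, 0, 0],
  [1.4, 1.35, 0.2, 0, 0, 0, 0],
  [1.55, 1.5, 0.2, 0, 0, 0, 0],
])

```text
t: 2.2
tcp_pos: [400.9, -343.1, 48.3]
tcp_rot: [-0.004, 1.368, -0.771]
contact_force: [-1.4, -3.1, 0.9]
grip_width: 0.2
```

Run:
```python
from h import *
print(w2d(st()[0]['tcp_pos']))
im=arm.camera("top");cv2.imwrite("pics/t3.png",cv2.resize(im[190:310,315:435,::-1],None,fx=5,fy=5,interpolation=cv2.INTER_CUBIC))
```

```text
[-83.15146347 -22.55905865  48.34041816]
```

View pics/t3.png

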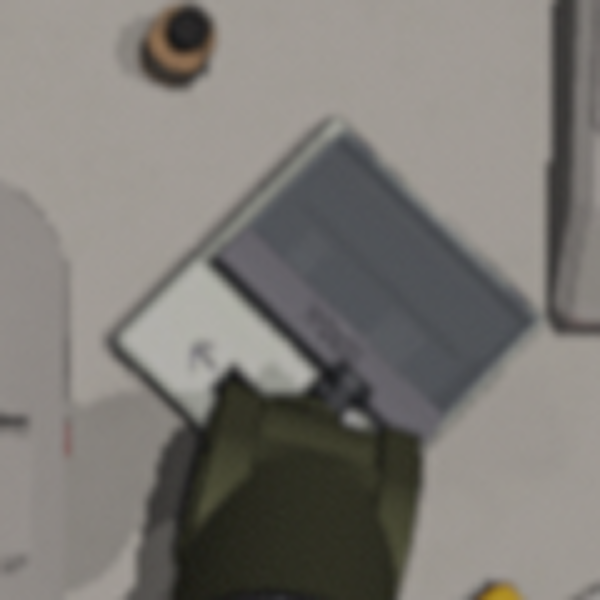

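>>> send_rows([
  [0.15, 0.15, -0.2, 0, 0, 0, 0],
  [0.3, 0.3, -0.2, 0, 0, 0, 0],
  [0.4, 0.45, -0.2, 0, 0, 0, 0],
  [0.45, 0.5, -0.2, 0, 0, 0, 0],
  [0.45, 0.5, -0.2, 0, 0, 0, 0],
])

```text
t: 2.75
tcp_pos: [403.3, -339.6, 45.5]
tcp_rot: [-0.016, 1.37, -0.786]
contact_force: [-5.3, -9.6, 1.4]
grip_width: -0.1
```

Run:
```python
from h import *
print(w2d(st()[0]['tcp_pos']))
im=arm.camera("top");cv2.imwrite("pics/t4.png",cv2.resize(im[190:310,315:435,::-1],None,fx=5,fy=5,interpolation=cv2.INTER_CUBIC))
```

```text
[-83.9210432  -18.40313215  45.49646025]
```

View pics/t4.png

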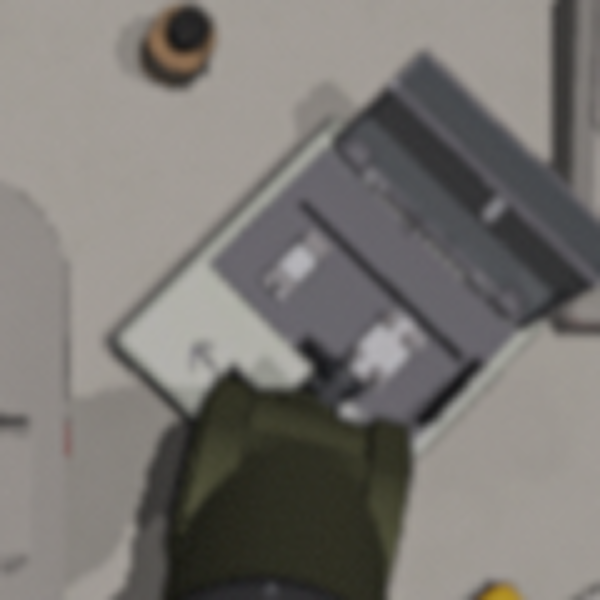

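>>> send_rows([
  [-1, -1, 0, 0, 0, 0, 0],
  [-1.5, -1.5, 2, 0, 0, 0, 0],
  [-1.5, -1.5, 6, 0.04, 0.03, 0, 0.3],
  [-1.5, -1.5, 11, 0.09, 0.06, 0, 0.5],
  [-1.5, -1.5, 16, 0.13, 0.09, 0, 0.5],
])

```text
t: 3.3
tcp_pos: [390.1, -351.0, 207.3]
tcp_rot: [0.668, 1.517, -0.1]
contact_force: [0.1, -1.9, -1.1]
grip_width: 41.9
```

Run:
```python
from h import *
g=np.array([660,-111,0])
delta(g+[0,0,280],Rz(.324));print(arm.get_obs()['joints'].round(2))
```

```text
t 3.3 tcp [ 390.1 -351.   207.3] d cm [26.99 24.    7.27] rv [-0.025  0.051  1.092] F [ 0.1 -1.9 -1.1] g 41.9
[ 1.03  0.37 -0.45  1.84  0.16  0.93 -0.25]
```

>>> send_rows([
  [3, -1, 5, 0, 0, 0.1, 0.5],
  [7, 2, 8, 0, 0.02, 0.25, 0.5],
  [11, 5, 8, 0, 0.03, 0.4, 0.5],
  [15, 8.5, 8, 0, 0.04, 0.53, 0.5],
  [19, 12, 8, 0, 0.05, 0.67, 0.5],
])

```text
t: 3.8
tcp_pos: [567.4, -243.0, 285.6]
tcp_rot: [1.381, 1.56, 1.286]
contact_force: [1.4, -0.7, 0.3]
grip_width: 43.0
```

Run:
```python
from h import *
g=np.array([660,-111,0])
delta(g+[0,0,150],Rz(.324));print(arm.get_obs()['joints'].round(2))
```

```text
t 3.8 tcp [ 567.4 -243.   285.6] d cm [  9.26  13.2  -13.56] rv [-0.011  0.001  0.418] F [ 1.4 -0.7  0.3] g 43.0
[ 0.74  0.51 -0.63  1.42  0.29  1.31  0.  ]
```

>>> send_rows([
  [3.5, 4, 0, 0, 0, 0.13, 0.5],
  [7, 8.5, -1, 0, 0, 0.27, 0.5],
  [9.3, 13.2, -4, 0, 0, 0.418, 0.5],
  [9.3, 13.2, -8, 0, 0, 0.418, 0.5],
  [9.3, 13.2, -13, 0, 0, 0.418, 0.5],
])

```text
t: 4.3
tcp_pos: [660.7, -106.3, 157.1]
tcp_rot: [1.143, 1.556, 1.469]
contact_force: [0.4, -0.6, -1.0]
grip_width: 43.1
```

Run:
```python
from h import *
g=np.array([660,-111,0])
delta(g+[0,0,80],Rz(.324));print(arm.get_obs()['joints'].round(2))
for n in("top","scene"):
    im=arm.camera(n);cv2.imwrite(f"pics/{n}5.png",im[:,:,::-1])
    if n=="top":cv2.imwrite("pics/t5.png",cv2.resize(im[120:260,210:430,::-1],None,fx=3.6,fy=3.6,interpolation=cv2.INTER_CUBIC))
```

```text
t 4.3 tcp [ 660.7 -106.3  157.1] d cm [-0.07 -0.47 -7.71] rv [-0.014  0.001 -0.002] F [ 0.4 -0.6 -1. ] g 43.1
[ 0.5   0.7  -0.69  1.47  0.45  1.13  0.07]
```

View pics/t5.png

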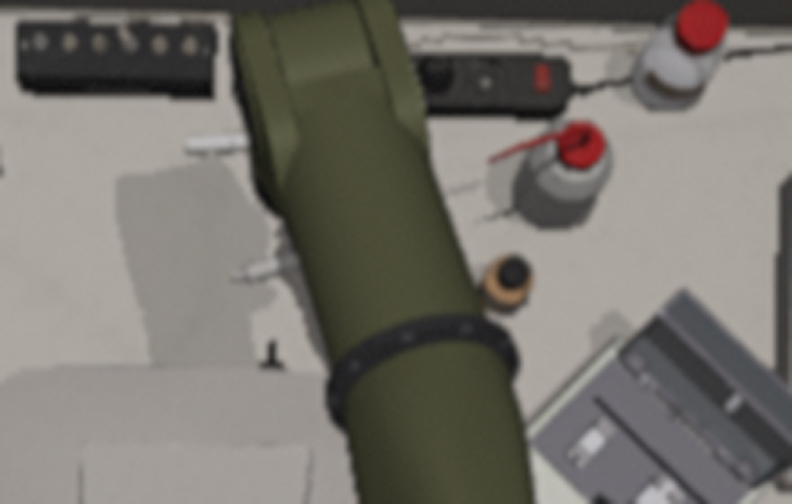

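View pics/scene5.png

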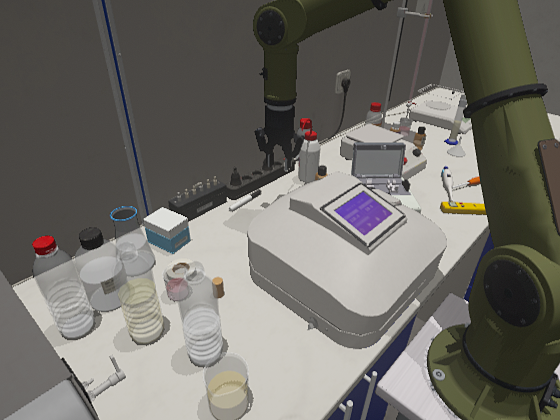

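>>> send_rows([
  [-0.1, -0.3, -4, 0, 0, 0, 0.5],
  [-0.1, -0.45, -8, -0.014, 0, 0, 0.5],
  [-0.1, -0.45, -12, -0.014, 0, 0, 0.5],
  [-0.1, -0.45, -14.5, -0.014, 0, 0, 0.5],
  [-0.1, -0.45, -15, -0.014, 0, 0, 0.5],
])

```text
t: 4.9
tcp_pos: [656.9, -118.1, 6.7]
tcp_rot: [-2.783, 1.565, -2.465]
contact_force: [-0.7, 1.0, 0.7]
grip_width: 42.9
```

Run:
```python
from h import *
g=np.array([660,-111,0])
delta(g+[0,0,4],Rz(.324))
for n in("top","scene"):
    im=arm.camera(n)
    if n=="top":cv2.imwrite("pics/t6.png",cv2.resize(im[120:260,210:430,::-1],None,fx=3.6,fy=3.6,interpolation=cv2.INTER_CUBIC))
    else:cv2.imwrite("pics/s6.png",cv2.resize(im[90:240,180:360,::-1],None,fx=4,fy=4,interpolation=cv2.INTER_CUBIC))
```

```text
t 4.9 tcp [ 656.9 -118.1    6.7] d cm [ 0.31  0.71 -0.27] rv [ 0.004 -0.005  0.007] F [-0.7  1.   0.7] g 42.9
```

View pics/s6.png

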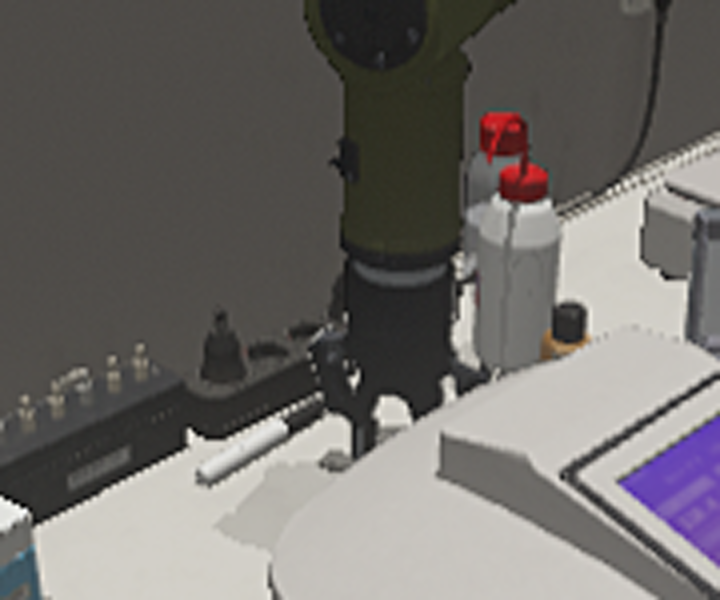

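View pics/t6.png

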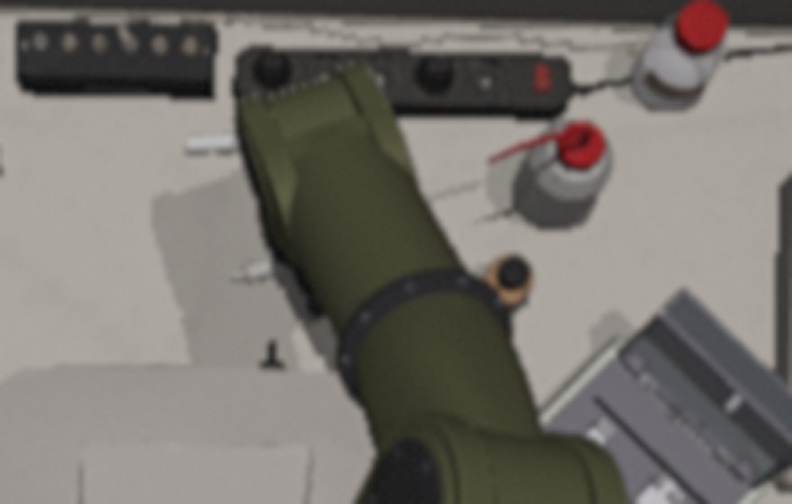

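>>> send_rows([
  [0.15, 0.35, -0.1, 0, 0, 0, 0.5],
  [0.3, 0.7, -0.25, 0, 0, 0.007, 0.5],
  [0.3, 0.7, -0.25, 0, 0, 0.007, 0],
  [0.3, 0.7, -0.25, 0, 0, 0.007, 0],
  [0.3, 0.7, -0.25, 0, 0, 0.007, 0],
], newtons=30)

```text
t: 5.5
tcp_pos: [661.5, -110.1, 6.4]
tcp_rot: [-1.857, 1.567, -1.532]
contact_force: [-1.3, 0.3, 5.4]
grip_width: 16.3
```

>>> send_rows([
  [0, 0, 0, 0, 0, 0, 0],
  [0, 0, 0, 0, 0, 0, 0],
  [0, 0, 0.5, 0, 0, 0, 0],
  [0, 0, 2, 0, 0, 0, 0],
  [0, 0, 5, 0, 0, 0, 0],
])

```text
t: 6.0
tcp_pos: [659.3, -110.7, 54.5]
tcp_rot: [-2.917, 1.564, -2.591]
contact_force: [-0.3, -0.1, 0.0]
grip_width: 16.1
```

Run:
```python
from h import *
g=d2w(0,5,0)
delta(g+[0,0,260],Rz(-.766));print(g)
for n in("top","scene"):
    im=arm.camera(n)
    if n=="top":cv2.imwrite("pics/t7.png",cv2.resize(im[120:260,210:430,::-1],None,fx=3.6,fy=3.6,interpolation=cv2.INTER_CUBIC))
    else:cv2.imwrite("pics/s7.png",cv2.resize(im[90:240,180:360,::-1],None,fx=4,fy=4,interpolation=cv2.INTER_CUBIC))
```

```text
t 6.0 tcp [ 659.3 -110.7   54.5] d cm [-17.93 -27.02  20.55] rv [ 0.    -0.007 -1.091] F [-0.3 -0.1  0. ] g 16.1
[ 479.96629017 -380.8965527     0.        ]
```

View pics/s7.png

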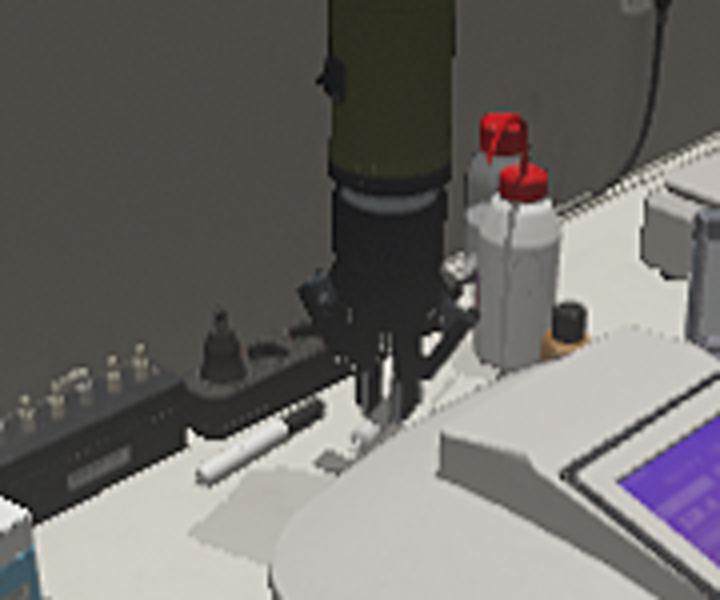

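View pics/t7.png

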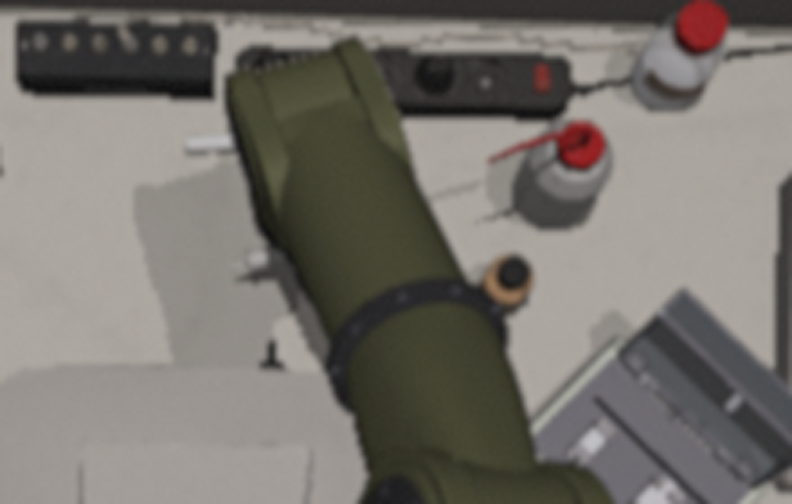

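>>> send_rows([
  [0, 0, 5, 0, 0, 0, 0],
  [0, -1, 10, 0, 0, 0, 0],
  [0, -3, 15, 0, 0, -0.05, 0],
  [-2, -6, 19, 0, 0, -0.15, 0],
  [-4, -9.5, 21, 0, -0.005, -0.28, 0],
])

```text
t: 6.6
tcp_pos: [623.1, -201.6, 268.1]
tcp_rot: [-0.428, 1.563, -0.382]
contact_force: [1.5, -0.9, 0.1]
grip_width: 15.9
```

Run:
```python
from h import *
g=d2w(0,5,0)
delta(g+[0,0,230],Rz(-.766))
```

```text
t 6.6 tcp [ 623.1 -201.6  268.1] d cm [-14.31 -17.93  -3.81] rv [ 0.006  0.006 -0.811] F [ 1.5 -0.9  0.1] g 15.9
```

>>> send_rows([
  [-2.5, -3.2, 0, 0, 0, -0.14, 0],
  [-5, -6.5, -0.5, 0, 0, -0.28, 0],
  [-8, -10, -1, 0, 0, -0.42, 0],
  [-11, -14, -2, 0, 0, -0.56, 0],
  [-13, -17, -3, 0, 0, -0.69, 0],
])

```text
t: 7.1
tcp_pos: [489.3, -376.2, 234.7]
tcp_rot: [-1.059, 1.564, -1.712]
contact_force: [0.7, 0.2, -0.2]
grip_width: 16.1
```

Run:
```python
from h import *
g=d2w(0,5,0)
delta(g+[0,0,170],Rz(-.766))
```

```text
t 7.1 tcp [ 489.3 -376.2  234.7] d cm [-0.93 -0.47 -6.47] rv [ 0.006 -0.001 -0.113] F [ 0.7  0.2 -0.2] g 16.1
```

>>> send_rows([
  [-0.5, -0.3, -1, 0, 0, -0.05, 0],
  [-0.9, -0.5, -3, 0.006, 0, -0.11, 0],
  [-0.9, -0.5, -5, 0.006, 0, -0.113, 0],
  [-0.9, -0.5, -6.5, 0.006, 0, -0.113, 0],
  [-0.9, -0.5, -6.5, 0.006, 0, -0.113, 0],
])

```text
t: 7.6
tcp_pos: [481.7, -377.8, 167.5]
tcp_rot: [3.124, 1.566, 2.367]
contact_force: [-0.3, -0.5, -0.4]
grip_width: 16.2
```

Run:
```python
from h import *
g=d2w(0,5,0)
delta(g+[0,0,170],Rz(-.766))
for n in("top","scene"):
    im=arm.camera(n);cv2.imwrite(f"pics/{n}8.png",im[:,:,::-1])
    if n=="top":cv2.imwrite("pics/t8.png",cv2.resize(im[190:310,315:435,::-1],None,fx=5,fy=5,interpolation=cv2.INTER_CUBIC))
    else:cv2.imwrite("pics/s8.png",cv2.resize(im[90:240,320:460,::-1],None,fx=4,fy=4,interpolation=cv2.INTER_CUBIC))
t=cv2.imread('pics/top5.png');cv2.imwrite("pics/t5b.png",cv2.resize(t[190:290,350:440],None,fx=6,fy=6,interpolation=cv2.INTER_CUBIC))
```

```text
t 7.6 tcp [ 481.7 -377.8  167.5] d cm [-0.17 -0.31  0.25] rv [-0.004 -0.004 -0.008] F [-0.3 -0.5 -0.4] g 16.2
```

View pics/s8.png

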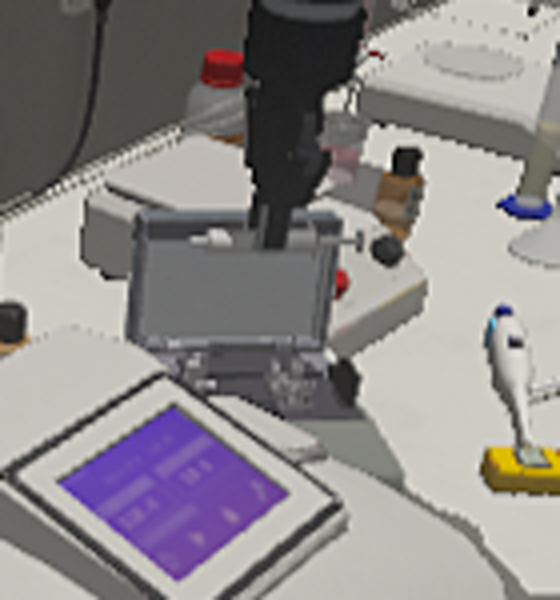

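View pics/t8.png

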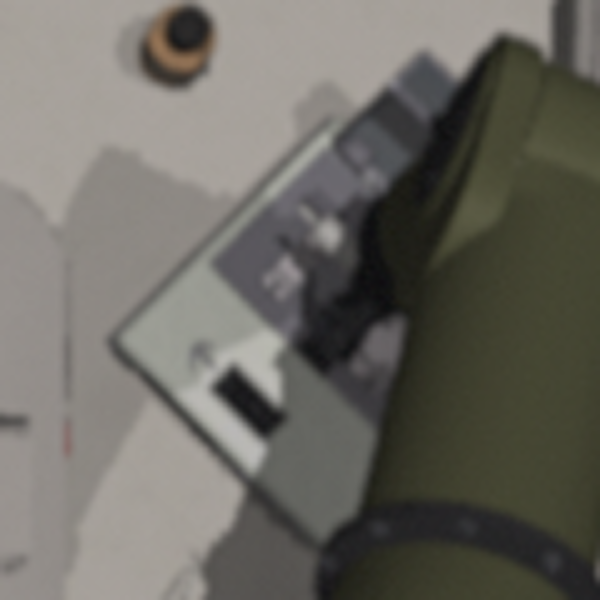

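View pics/t5b.png

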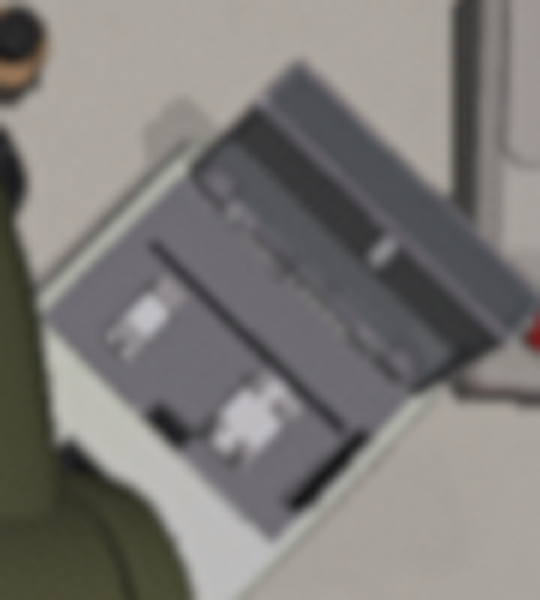

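Run:
```python
from h import *
C=lambda u,v:((u+.5)/6+350-.5,(v+.5)/6+190-.5)
for q in [(152,317),(247,415),(240,440),(255,395),(142,330),(160,302)]: print(q,w2d(unproj("top",C(*q),49)).round(1))
print("pusher",w2d(unproj("top",C(365,432),62)).round(1),w2d(unproj("top",C(290,505),62)).round(1))
o,R=st();t=o['tcp_pos']
S=lambda u,v:((u+.5)/4+320-.5,(v+.5)/4+90-.5)
# syringe axis at height z, in plane: find y_d along
ang=np.arctan2(R[1,2],R[0,2]);yd=np.array([-np.sin(ang),np.cos(ang),0]);
print(ang,R[:,0])
for zo in (3,5):
  for q in [(193,240),(362,240),(355,240),(366,240),(208,239)]:
    f=lambda v:(proj("scene",t+yd*v[0]+[0,0,zo+v[1]])[0]-S(*q))
    r=least_squares(f,[0,0]);print(zo,q,r.x.round(1))
cv2.imwrite("pics/s8b.png",cv2.resize(cv2.imread("pics/scene8.png")[135:165,360:420],None,fx=13,fy=13,interpolation=cv2.INTER_CUBIC))
```

```text
(152, 317) [ 3.1 38.3 49. ]
(247, 415) [  1.3 -27.7  49. ]
(240, 440) [-10.1 -33.7  49. ]
(255, 395) [ 11.2 -23.8  49. ]
(142, 330) [-5.1 37.3 49. ]
(160, 302) [11.3 40.6 49. ]
pusher [ 33.3 -72.5  62. ] [-18.4 -71.1  62. ]
-0.7574189616683358 [-5.19374762e-04  1.46499211e-03 -9.99998792e-01]
3 (193, 240) [52.7 -0.6]
3 (362, 240) [-72.1  -1.4]
3 (355, 240) [-66.9  -1.4]
3 (366, 240) [-75.1  -1.4]
3 (208, 239) [41.9  0.1]
5 (193, 240) [52.7 -2.6]
5 (362, 240) [-72.1  -3.4]
5 (355, 240) [-66.9  -3.4]
5 (366, 240) [-75.1  -3.4]
5 (208, 239) [41.9 -1.9]
```

View pics/s8b.png

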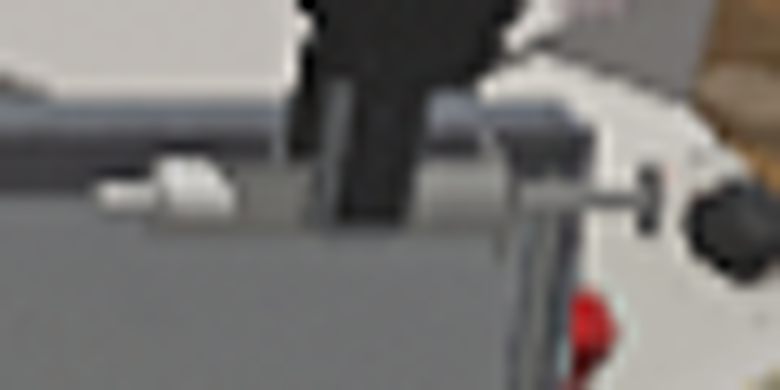

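Run:
```python
from h import *
t=cv2.imread('pics/top5.png');s=cv2.imread('pics/scene8.png')
def crop(im,x0,x1,y0,y1,f): return cv2.resize(im[y0:y1,x0:x1],None,fx=f,fy=f,interpolation=cv2.INTER_CUBIC)
a=crop(t,365,435,205,275,8); b=crop(s,345,425,160,220,9)
def L(im,n,o,f,pts,col):
    u=(proj(n,np.array([d2w(*p) for p in pts]))+.5-o)*f-.5;cv2.polylines(im,[u.round().astype(int)],True,col,1,cv2.LINE_AA)
for n,im,o,f in(("top",a,[365,205],8),("scene",b,[345,160],9)):
    for y0,y1 in((34,50),(-23,-16),(-42,-32)):
        L(im,n,o,f,[(-8.5,y0,48.5),(8.5,y0,48.5),(8.5,y1,48.5),(-8.5,y1,48.5)],(0,255,0))
        for sx in(-1,1): L(im,n,o,f,[(sx*10,y0,62),(sx*10,y1,62)],(0,0,255))
    L(im,n,o,f,[(-108,-88,40),(86,-88,40),(86,88,40),(-108,88,40)],(255,255,0))
    L(im,n,o,f,[(-10,-78,62),(10,-78,62),(10,-69,62),(-10,-69,62)],(255,0,255))
cv2.imwrite('pics/ov_t.png',a);cv2.imwrite('pics/ov_s.png',b)
```

```text
(no output)
```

View pics/ov_t.png

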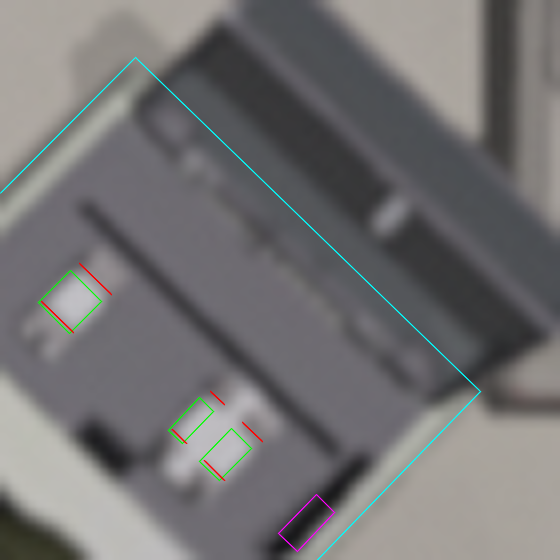

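View pics/ov_s.png

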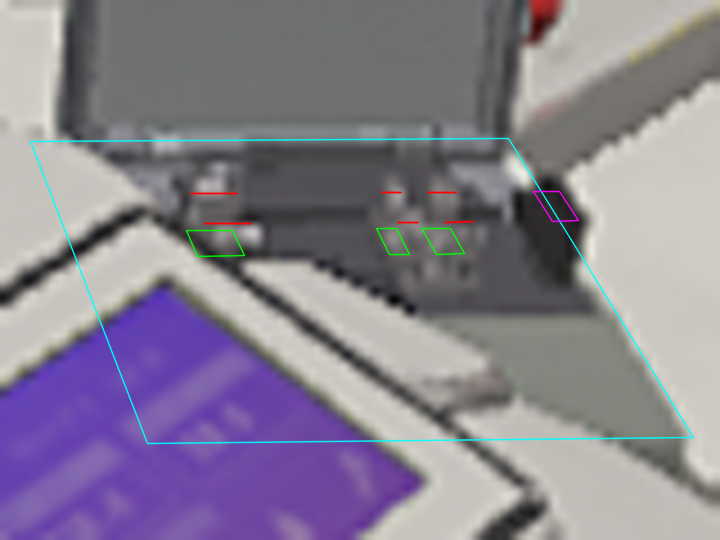

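Run:
```python
from h import *
delta(d2w(0,6.5,78),Rz(-.766))
```

```text
t 7.7 tcp [ 483.1 -378.3  169.7] d cm [-0.21 -0.15 -9.17] rv [-0.001 -0.001 -0.009] F [-0.2 -0.3 -0.4] g 16.0
```

>>> send_rows([
  [-0.2, -0.15, -3, 0, 0, -0.009, 0],
  [-0.2, -0.15, -6, 0, 0, -0.009, 0],
  [-0.2, -0.15, -8, 0, 0, -0.009, 0],
  [-0.2, -0.15, -9.2, 0, 0, -0.009, 0],
  [-0.2, -0.15, -9.2, 0, 0, -0.009, 0],
])

```text
t: 8.2
tcp_pos: [480.9, -379.7, 76.6]
tcp_rot: [2.986, 1.568, 2.219]
contact_force: [0.6, -0.2, -1.0]
grip_width: 16.1
```

Run:
```python
from h import *
im=arm.camera("scene");cv2.imwrite("pics/scene9.png",im[:,:,::-1])
delta(d2w(0,6.5,55),Rz(-.766));
o,R=st();t=o['tcp_pos'];print(w2d(t))
b=cv2.resize(im[150:220,345:435,::-1],None,fx=8,fy=8,interpolation=cv2.INTER_CUBIC)
yd=np.array([-np.sin(D[2]),np.cos(D[2]),0])
for y in(60,50,-27,-63):
    p=t+yd*(y-6.5);u=(proj("scene",np.array([p+[0,0,-7],p+[0,0,11]]))+.5-[345,150])*8-.5
    cv2.polylines(b,[u.round().astype(int)],False,(0,0,255),1)
for y0,y1 in((34,50),(-23,-16),(-42,-32)):
  for sx in(-1,1):
    u=(proj("scene",np.array([d2w(sx*10,y0,62),d2w(sx*10,y1,62)]))+.5-[345,150])*8-.5
    cv2.polylines(b,[u.round().astype(int)],False,(0,255,0),1)
cv2.imwrite("pics/s9.png",b)
```

```text
t 8.25 tcp [ 481.4 -380.    77.7] d cm [-0.04  0.02 -2.27] rv [-0.001 -0.     0.   ] F [ 0.8  0.3 -0.9] g 16.0
[ 0.43013429  6.68512525 77.67074722]
```

View pics/s9.png

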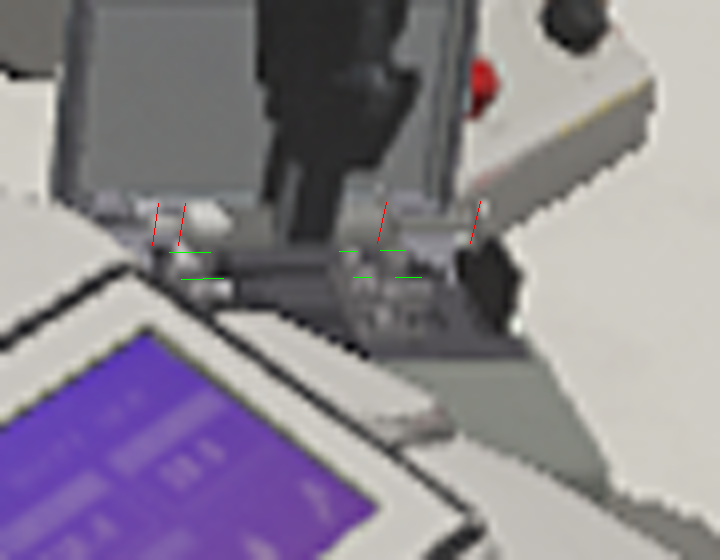

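>>> send_rows([
  [0, 0, -0.6, 0, 0, 0, 0],
  [0, 0, -1.1, 0, 0, 0, 0],
  [0, 0, -1.5, 0, 0, 0, 0],
  [0, 0, -1.9, 0, 0, 0, 0],
  [0, 0, -2, 0, 0, 0, 0],
])

```text
t: 8.75
tcp_pos: [480.8, -379.8, 56.6]
tcp_rot: [2.945, 1.569, 2.179]
contact_force: [-0.6, -0.3, -0.9]
grip_width: 16.0
```

Run:
```python
from h import *
delta(d2w(0,6.5,55),Rz(-.766));
im=arm.camera("scene")
cv2.imwrite("pics/s10.png",cv2.resize(im[150:220,345:435,::-1],None,fx=8,fy=8,interpolation=cv2.INTER_CUBIC))
delta(d2w(0,6.5,55),Rz(-.766));
```

```text
t 8.75 tcp [ 480.8 -379.8   56.6] d cm [ 0.02 -0.   -0.16] rv [-0.002 -0.001  0.001] F [-0.6 -0.3 -0.9] g 16.0
t 8.8 tcp [ 480.9 -379.8   56.7] d cm [ 0.01 -0.01 -0.17] rv [-0.002 -0.001  0.001] F [ 0.2 -0.7 -0.2] g 16.1
```

View pics/s10.png

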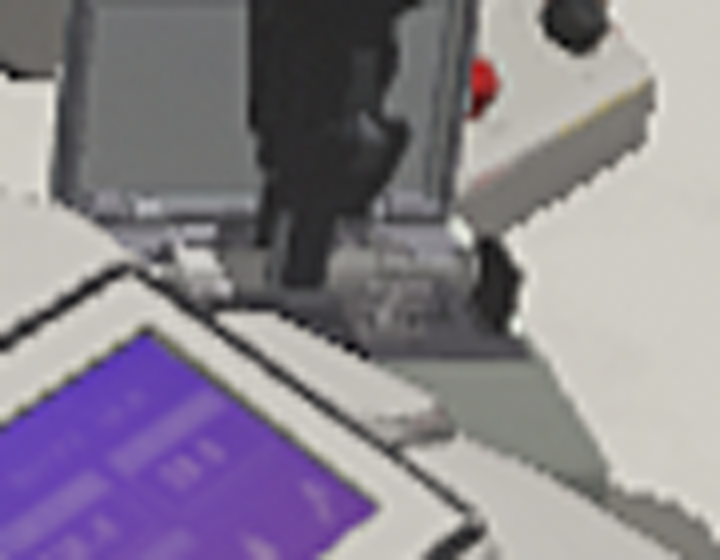

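>>> send_rows([
  [0, 0, -0.1, 0, 0, 0, 0],
  [0, 0, -0.15, 0, 0, 0, 0],
  [0, 0, -0.2, 0, 0, 0, 0],
  [0, 0, -0.25, 0, 0, 0, 0],
  [0, 0, -0.25, 0, 0, 0, 0],
])

```text
t: 9.3
tcp_pos: [481.1, -379.9, 54.6]
tcp_rot: [2.754, 1.569, 1.987]
contact_force: [0.1, 0.3, 0.1]
grip_width: 16.4
```

>>> send_rows([
  [0, 0, -0.05, 0, 0, 0, 0],
  [0, 0, -0.1, 0, 0, 0, 0],
  [0, 0, -0.15, 0, 0, 0, 0],
  [0, 0, -0.2, 0, 0, 0, 0],
  [0, 0, -0.2, 0, 0, 0, 0],
])

```text
t: 9.8
tcp_pos: [481.1, -380.0, 54.4]
tcp_rot: [2.859, 1.57, 2.092]
contact_force: [-4.1, 2.6, 14.2]
grip_width: 15.9
```

>>> send_rows([
  [0, 0, 0.15, 0, 0, 0, 0],
  [0, 0, 0.15, 0, 0, 0, 0.35],
  [0, 0, 0.15, 0, 0, 0, 0.4],
  [0, 0, 0.15, 0, 0, 0, 0.4],
  [0, 0, 0.15, 0, 0, 0, 0.4],
])

```text
t: 10.3
tcp_pos: [481.0, -379.9, 53.8]
tcp_rot: [2.832, 1.569, 2.065]
contact_force: [0.7, -0.8, 0.1]
grip_width: 34.2
```

Run:
```python
from h import *
delta(d2w(0,6.5,55),Rz(-.766));
```

```text
t 10.3 tcp [ 481.  -379.9   53.8] d cm [0.   0.01 0.12] rv [-0.002 -0.001  0.001] F [ 0.7 -0.8  0.1] g 34.2
```

>>> send_rows([
  [0, 0, 1.5, 0, 0, 0, 0.4],
  [0, 0, 5, 0, 0, 0, 0.4],
  [0, 0, 10, 0, 0, 0, 0.4],
  [-3, -1, 13, 0, 0, 0, 0],
  [-7, -2, 15, 0, 0, 0, 0],
])

```text
t: 10.8
tcp_pos: [413.1, -399.6, 206.6]
tcp_rot: [0.622, 1.567, -0.141]
contact_force: [-0.8, -1.6, 0.7]
grip_width: 6.0
```

>>> send_rows([
  [-3, -1, 0, 0, 0, 0, 0],
  [-6, -2, 0, 0, 0, 0, 0],
  [-6, -2, 0, 0, 0, 0, 0],
  [-6, -2, 0, 0, 0, 0, 0],
  [-6, -2, 0, 0, 0, 0, 0],
])

```text
t: 11.3
tcp_pos: [352.2, -419.4, 204.1]
tcp_rot: [2.197, 1.569, 1.432]
contact_force: [0.5, -0.5, 0.7]
grip_width: 0.4
```

Run:
```python
from h import *
delta(d2w(0,6.5,55),Rz(-.766));
for n in("top","scene"):
    im=arm.camera(n);cv2.imwrite(f"pics/{n}11.png",im[:,:,::-1])
    if n=="top":cv2.imwrite("pics/t11.png",cv2.resize(im[195:295,345:445,::-1],None,fx=6,fy=6,interpolation=cv2.INTER_CUBIC))
    else:cv2.imwrite("pics/s11.png",cv2.resize(im[150:220,345:435,::-1],None,fx=8,fy=8,interpolation=cv2.INTER_CUBIC))
```

```text
t 11.3 tcp [ 352.2 -419.4  204.1] d cm [ 12.88   3.95 -14.91] rv [-0.002  0.    -0.001] F [ 0.5 -0.5  0.7] g 0.4
```

View pics/s11.png

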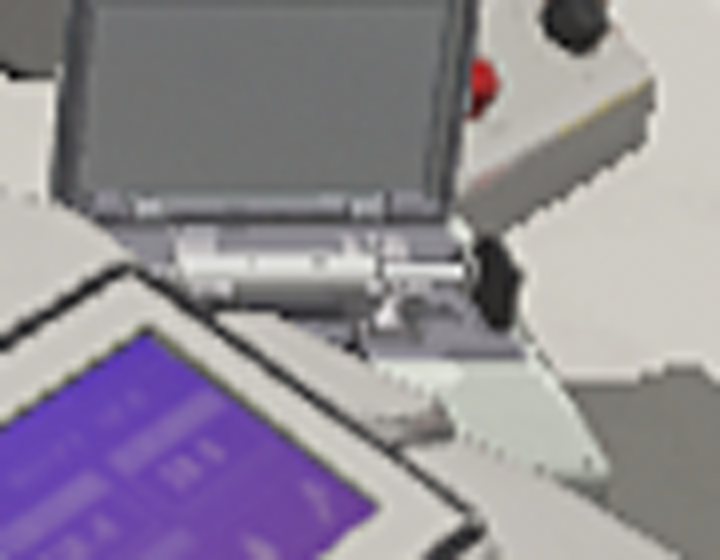

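View pics/t11.png

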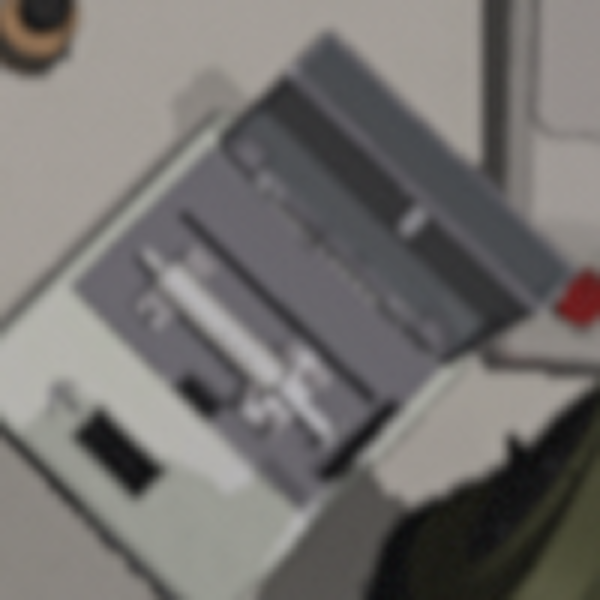

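Run:
```python
from h import *
T=lambda u,v:((u+.5)/6+345-.5,(v+.5)/6+195-.5)
v,r=fit("top",[(0,60,9+48.5),(0,-63,9+48.5),(0,-27,9+48.5)],[T(146,248),T(330,442),T(280,385)],[477,-384,-.77]);print(v,r.tolist(),w2d([v[0],v[1],0]),v[2]-D[2])
def tri(a,b):
    f=lambda X:np.r_[proj("top",X)[0]-a,proj("scene",X)[0]-b]
    s=least_squares(f,[560,-520,60]);return s.x.round(1),s.fun.round(1)
print("knob",tri(np.array([442,244.5]),np.array([402.6,160])))
# instrument back-left top corner in top0 crop a (545,~0?) and scene
im=cv2.imread('pics/top0.png')[140:280,410:520];cv2.imwrite('pics/inst_t.png',cv2.resize(im,None,fx=4.2,fy=4.2,interpolation=cv2.INTER_CUBIC))
im=cv2.imread('pics/scene0.png')[110:200,330:440];cv2.imwrite('pics/inst_s.png',cv2.resize(im,None,fx=6,fy=6,interpolation=cv2.INTER_CUBIC))
for x in (125,140,155):
  print(x,d2w(x,0,0))
```

```text
[ 477.4084588  -384.40519108   -0.80125746] [[0.9283194815122897, 0.8543781671892816], [-0.28870149108604437, -0.6193116642530754], [-0.6332698695693466, -0.21269621471799383]] [0.58898963 0.69812415 0.        ] -0.03525745564374616
knob (array([ 501.8, -550.9,   70. ]), array([-0., -0.,  0.,  0.]))
125 [ 566.58618248 -471.15725432    0.        ]
140 [ 577.39652438 -481.55612483    0.        ]
155 [ 588.20686628 -491.95499535    0.        ]
```

View pics/inst_t.png

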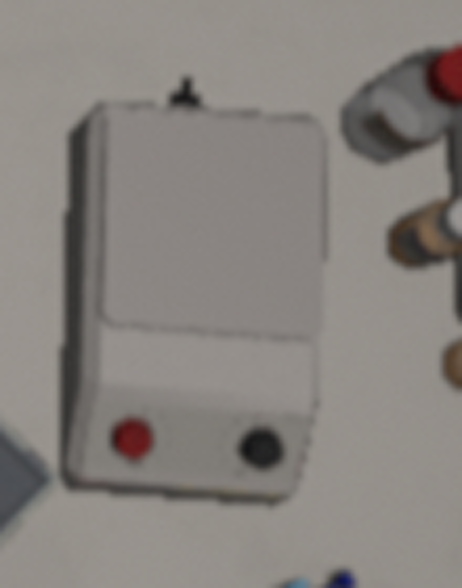

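View pics/inst_s.png

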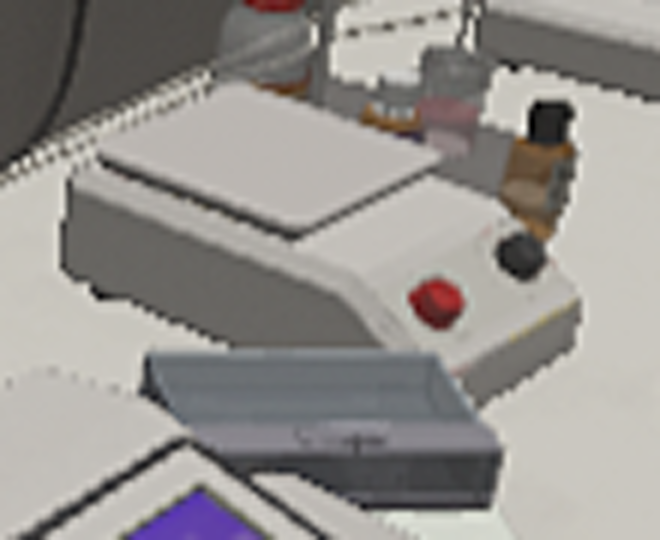

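Run:
```python
from h import *
def tri(a,b):
    f=lambda X:np.r_[proj("top",X)[0]-a,proj("scene",X)[0]-b]
    s=least_squares(f,[560,-520,60]);return s.x.round(1),s.fun.round(1),w2d(s.x).round(0)
I=lambda u,v:np.array([(u+.5)/4.2+409.5,(v+.5)/4.2+139.5]);S=lambda u,v:np.array([(u+.5)/6+329.5,(v+.5)/6+109.5])
print(tri(I(102,322),S(298,238)),tri(I(103,105),S(103,158)))
import math
h=13
for th in (1.75,1.5,1.2,.9,.6,.3,.1,0):
    e=np.array([-math.cos(th),math.sin(th)]);n=np.array([math.sin(th),math.cos(th)])
    c=np.array([70,44])+93*e+31*n; print(th,"corner",c.round(1),"edge",(np.array([70,44])+106*e+31*n).round(1), "world tcp(+13)",d2w(c[0]+h,0,c[1]).round(1))
```

```text
(array([ 580. , -523.2,   92. ]), array([ 0.1,  0.2, -0.3, -0.1]), array([171., -28.,  92.])) (array([ 729.2, -530.2,   93.1]), array([ 1.1,  2. , -2.7, -0.6]), array([283.,  70.,  93.]))
1.75 corner [117.1 130. ] edge [119.4 142.8] world tcp(+13) [ 570.2 -474.7  130. ]
1.5 corner [ 94.3 139. ] edge [ 93.4 151.9] world tcp(+13) [ 553.9 -458.9  139. ]
1.2 corner [ 65.2 141.9] edge [ 60.5 154. ] world tcp(+13) [ 532.9 -438.7  141.9]
0.9 corner [ 36.5 136.1] edge [ 28.4 146.3] world tcp(+13) [ 512.2 -418.8  136.1]
0.6 corner [ 10.7 122.1] edge [  0.  129.4] world tcp(+13) [ 493.6 -401.   122.1]
0.3 corner [ -9.7 101.1] edge [-22.1 104.9] world tcp(+13) [ 478.9 -386.8  101.1]
0.1 corner [-19.4  84.1] edge [-32.4  85.4] world tcp(+13) [ 471.9 -380.    84.1]
0 corner [-23.  75.] edge [-36.  75.] world tcp(+13) [ 469.3 -377.6   75. ]
```

Run:
```python
from h import *
delta(d2w(150,0,225),Rz(-.766))
```

```text
t 11.4 tcp [ 352.4 -419.2  204. ] d cm [23.22 -6.93  2.1 ] rv [-0.002 -0.    -0.001] F [-0.4  0.1 -0.2] g 0.5
```

>>> send_rows([
  [4, -1.2, 2, 0, 0, 0, 0],
  [8.5, -2.5, 2.5, 0, 0, 0, 0],
  [13.5, -4, 2.5, 0, 0, 0, 0],
  [18.5, -5.5, 2.3, 0, 0, 0, 0],
  [23.2, -7, 2.1, 0, 0, 0, 0],
])

```text
t: 11.9
tcp_pos: [582.3, -488.2, 225.1]
tcp_rot: [2.443, 1.569, 1.677]
contact_force: [1.2, -0.7, 0.9]
grip_width: 0.1
```

Run:
```python
from h import *
delta(d2w(150,0,128),Rz(-.766))
```

```text
t 11.9 tcp [ 582.3 -488.2  225.1] d cm [ 0.23 -0.03 -9.71] rv [-0.001 -0.    -0.001] F [ 1.2 -0.7  0.9] g 0.1
```

>>> send_rows([
  [0.2, 0, -3, 0, 0, 0, 0],
  [0.2, 0, -6, 0, 0, 0, 0],
  [0.2, 0, -8, 0, 0, 0, 0],
  [0.2, 0, -9.5, 0, 0, 0, 0],
  [0.2, 0, -9.5, 0, 0, 0, 0],
])

```text
t: 12.4
tcp_pos: [581.0, -487.4, 127.4]
tcp_rot: [3.09, 1.565, 2.325]
contact_force: [-0.1, 0.1, -0.0]
grip_width: -0.1
```

Run:
```python
from h import *
delta(d2w(125,0,132),Rz(-.766))
for n in("top","scene"):
    im=arm.camera(n)
    if n=="top":cv2.imwrite("pics/t12.png",cv2.resize(im[180:295,345:460,::-1],None,fx=5,fy=5,interpolation=cv2.INTER_CUBIC))
    else:cv2.imwrite("pics/s12.png",cv2.resize(im[80:220,325:465,::-1],None,fx=4.2,fy=4.2,interpolation=cv2.INTER_CUBIC))
```

```text
t 12.4 tcp [ 581.  -487.4  127.4] d cm [-1.44  1.63  0.46] rv [-0.004 -0.004 -0.001] F [-0.1  0.1 -0. ] g -0.1
```

View pics/s12.png

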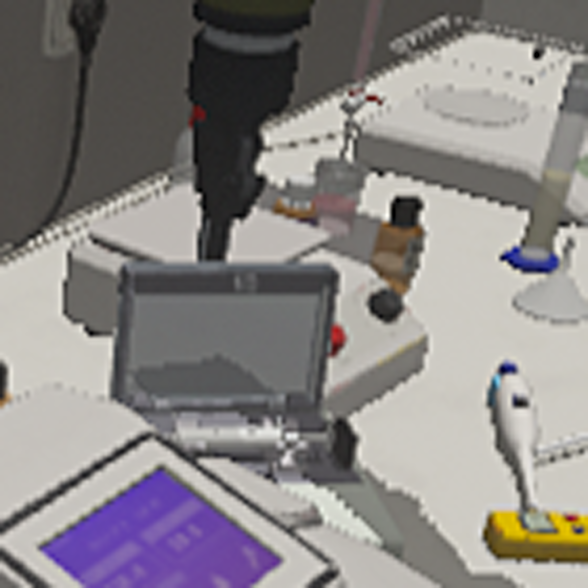

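View pics/t12.png

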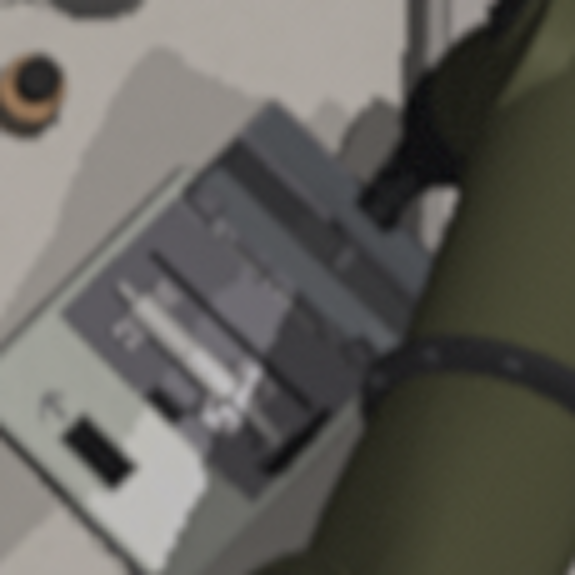

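>>> send_rows([
  [-1.3, 1.25, 0.3, 0, 0, 0, 0],
  [-2.4, 2.3, 0.8, 0, 0, 0, 0],
  [-3.4, 3.3, 1.1, 0, 0, 0, 0],
  [-4.5, 4.35, 1.3, 0, 0, 0, 0],
  [-5.6, 5.4, 1.3, 0, 0, 0, 0],
])

```text
t: 13.0
tcp_pos: [526.4, -435.2, 146.0]
tcp_rot: [0.296, 1.567, -0.47]
contact_force: [1.7, -0.1, -0.3]
grip_width: 0.2
```

Run:
```python
from h import *
o=st()[0];print(w2d(o['tcp_pos']))
delta(d2w(49.5,0,136),Rz(-.766))
for n in("top","scene"):
    im=arm.camera(n)
    if n=="top":cv2.imwrite("pics/t13.png",cv2.resize(im[180:295,345:460,::-1],None,fx=5,fy=5,interpolation=cv2.INTER_CUBIC))
    else:cv2.imwrite("pics/s13.png",cv2.resize(im[80:220,325:465,::-1],None,fx=4.2,fy=4.2,interpolation=cv2.INTER_CUBIC))
```

```text
[ 71.10060134  -1.93657719 146.04039281]
t 13.0 tcp [ 526.4 -435.2  146. ] d cm [-1.42  1.64 -1.  ] rv [0.002 0.003 0.001] F [ 1.7 -0.1 -0.3] g 0.2
```

View pics/s13.png

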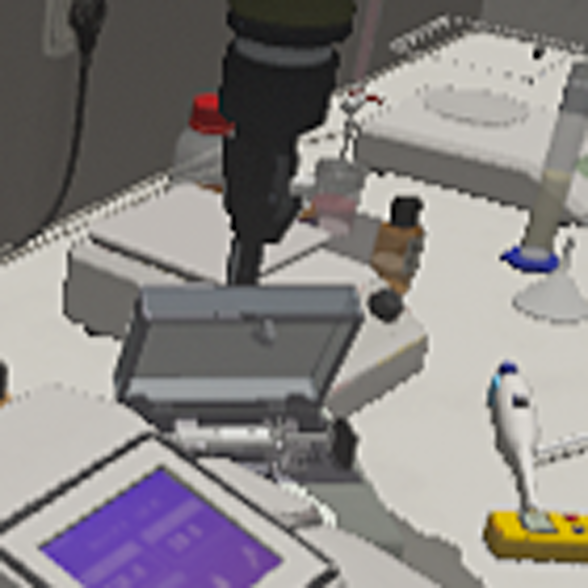

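View pics/t13.png

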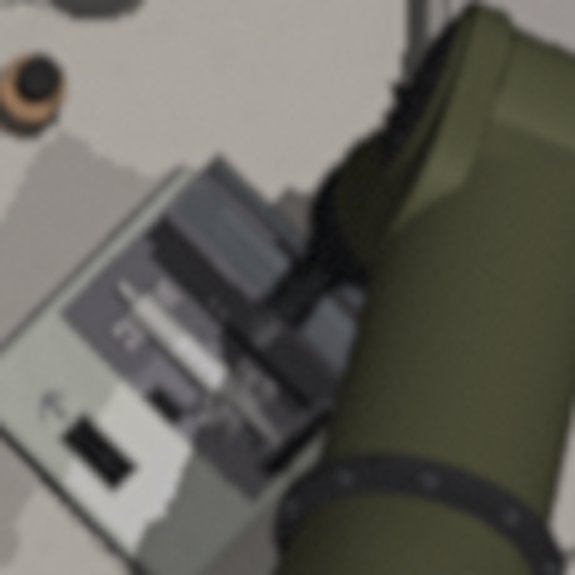

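>>> send_rows([
  [-0.65, 0.9, -0.8, 0, 0, 0, 0],
  [-1.6, 1.8, -1.3, 0, 0, 0, 0],
  [-2.55, 2.7, -2.0, 0, 0, 0, 0],
  [-3.4, 3.55, -2.8, 0, 0, 0, 0],
  [-4.1, 4.25, -3.8, 0, 0, 0, 0],
])

```text
t: 13.6
tcp_pos: [485.6, -393.1, 106.8]
tcp_rot: [0.355, 1.568, -0.412]
contact_force: [0.1, 0.4, 1.6]
grip_width: 0.1
```

Run:
```python
from h import *
o=st()[0];print(w2d(o['tcp_pos']))
delta(d2w(3,0,99),Rz(-.766))
for n in("top","scene"):
    im=arm.camera(n)
    if n=="top":cv2.imwrite("pics/t14.png",cv2.resize(im[180:295,345:460,::-1],None,fx=5,fy=5,interpolation=cv2.INTER_CUBIC))
    else:cv2.imwrite("pics/s14.png",cv2.resize(im[80:220,325:465,::-1],None,fx=4.2,fy=4.2,interpolation=cv2.INTER_CUBIC))
```

```text
[ 12.5411184    0.14813641 106.81971826]
t 13.6 tcp [ 485.6 -393.1  106.8] d cm [-0.7   0.65 -0.78] rv [0.001 0.002 0.001] F [0.1 0.4 1.6] g 0.1
```

View pics/s14.png

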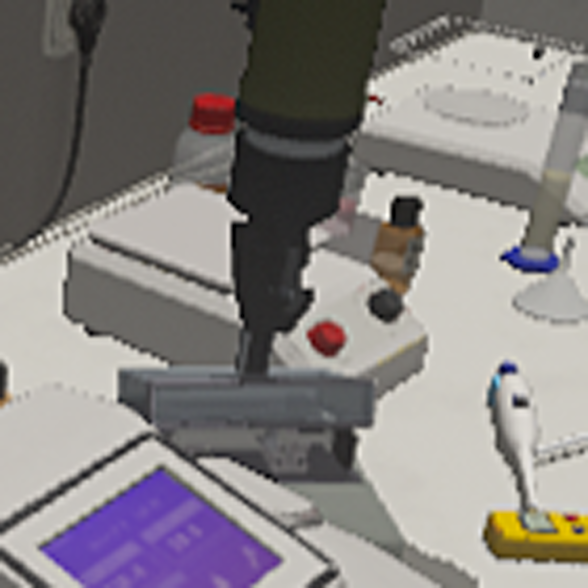

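View pics/t14.png

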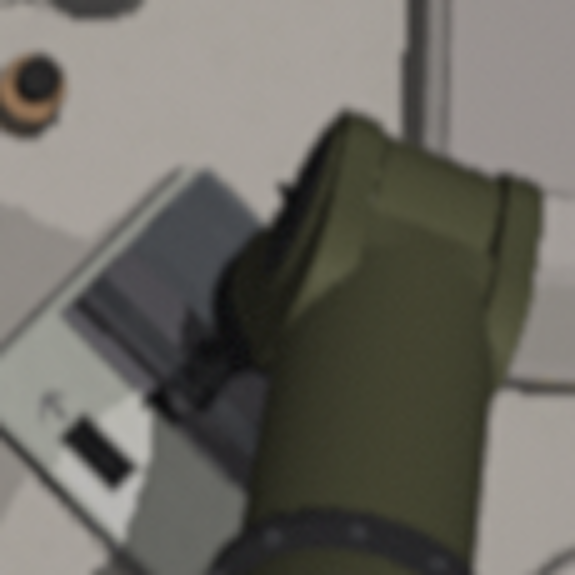

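>>> send_rows([
  [-0.85, 0.8, -1.0, 0, 0, 0, 0],
  [-1.45, 1.4, -1.7, 0, 0, 0, 0],
  [-1.95, 1.85, -2.3, 0, 0, 0, 0],
  [-2.25, 2.15, -2.7, 0, 0, 0, 0],
  [-2.4, 2.3, -2.9, 0, 0, 0, 0],
])

```text
t: 14.2
tcp_pos: [460.8, -369.5, 76.5]
tcp_rot: [2.553, 1.57, 1.786]
contact_force: [1.4, -0.7, 2.6]
grip_width: 0.1
```

Run:
```python
from h import *
o=st()[0];print(w2d(o['tcp_pos']))
delta(d2w(-21,0,75),Rz(-.766))
```

```text
[-21.76130819  -0.08892392  76.46969076]
t 14.2 tcp [ 460.8 -369.5   76.5] d cm [ 0.06 -0.05 -0.15] rv [-0.001 -0.     0.001] F [ 1.4 -0.7  2.6] g 0.1
```

>>> send_rows([
  [0, 0, -0.1, 0, 0, 0, 0],
  [0, 0, -0.2, 0, 0, 0, 0],
  [0, 0, -0.3, 0, 0, 0, 0],
  [0, 0, -0.3, 0, 0, 0, 0],
  [0, 0, -0.3, 0, 0, 0, 0],
])

```text
t: 14.7
tcp_pos: [460.3, -369.0, 74.9]
tcp_rot: [-3.077, 1.569, 2.439]
contact_force: [-4.3, 3.2, 16.8]
grip_width: 0.3
```

Run:
```python
from h import *
for n in("top","scene"):
    im=arm.camera(n)
    if n=="top":cv2.imwrite("pics/t15.png",cv2.resize(im[180:295,345:460,::-1],None,fx=5,fy=5,interpolation=cv2.INTER_CUBIC))
    else:cv2.imwrite("pics/s15.png",cv2.resize(im[120:220,345:445,::-1],None,fx=6,fy=6,interpolation=cv2.INTER_CUBIC))
o=st()[0];print(w2d(o['tcp_pos']),o['contact_force'])
```

```text
[-22.43584458  -0.10278389  74.90848173] [-3.69047176  3.3202663  17.47256553]
```

View pics/s15.png

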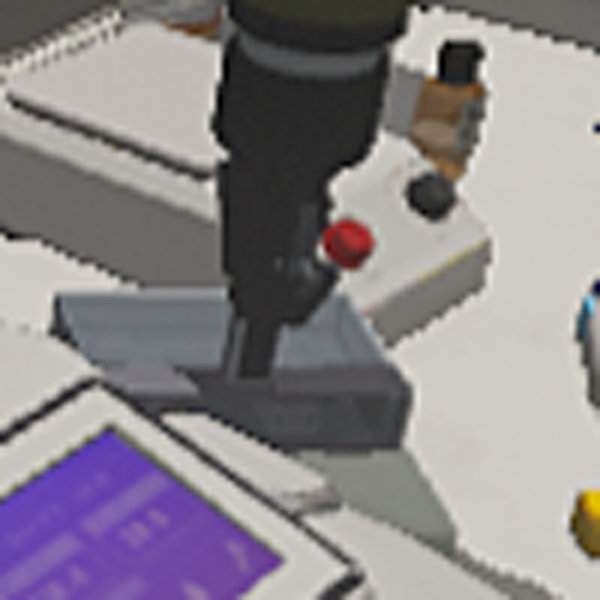

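>>> send_rows([
  [0, 0, -0.1, 0, 0, 0, 0],
  [0, 0, 0.2, 0, 0, 0, 0],
  [0, 0, 0.7, 0, 0, 0, 0],
  [0, 0, 4, 0, 0, 0, 0],
  [0, 0, 9, 0, 0, 0, 0],
])

```text
t: 15.3
tcp_pos: [458.5, -368.2, 161.4]
tcp_rot: [3.135, 1.562, 2.368]
contact_force: [1.6, -1.3, 0.4]
grip_width: -0.1
```

>>> send_rows([
  [-3, -1, 2, 0, 0, 0, 0],
  [-7, -3, 4, 0, 0, 0, 0],
  [-11, -5, 4, 0, 0, 0, 0],
  [-11, -5, 4, 0, 0, 0, 0],
  [-11, -5, 4, 0, 0, 0, 0],
])

```text
t: 15.8
tcp_pos: [349.1, -419.8, 203.2]
tcp_rot: [2.939, 1.569, 2.169]
contact_force: [0.6, 0.2, -0.5]
grip_width: -0.1
```

Run:
```python
from h import *
for n in("top","scene"):
    im=arm.camera(n);cv2.imwrite(f"pics/{n}16.png",im[:,:,::-1])
    if n=="top":cv2.imwrite("pics/t16.png",cv2.resize(im[195:305,325:435,::-1],None,fx=5.4,fy=5.4,interpolation=cv2.INTER_CUBIC))
    else:cv2.imwrite("pics/s16.png",cv2.resize(im[130:240,330:440,::-1],None,fx=5.4,fy=5.4,interpolation=cv2.INTER_CUBIC))
o=st()[0];print(o['t'],w2d(o['tcp_pos']),o['contact_force'])
```

```text
15.9 [ -66.64739177 -111.2294905   203.08238278] [ 0.39495392  0.28054401 -0.74904481]
```

View pics/s16.png

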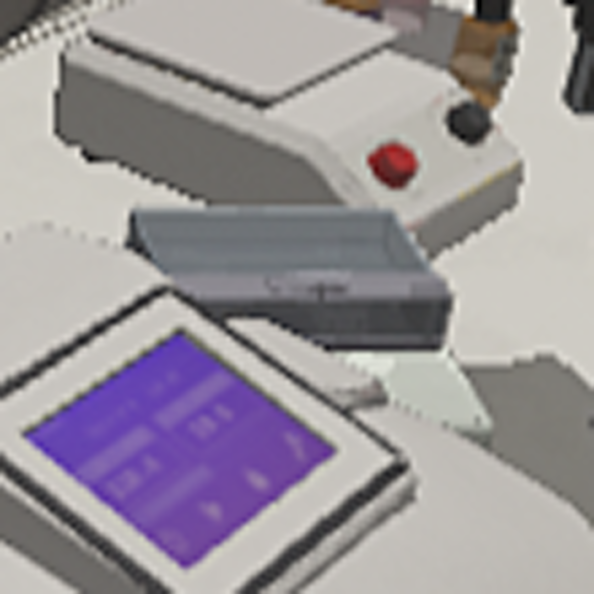

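View pics/t16.png

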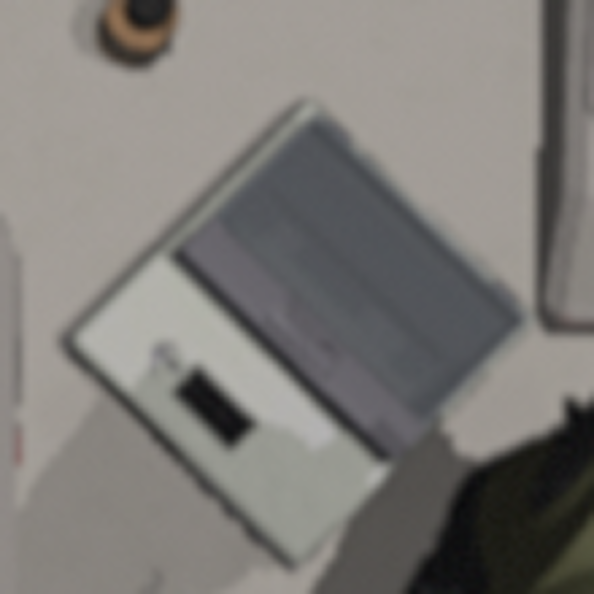

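View pics/top16.png

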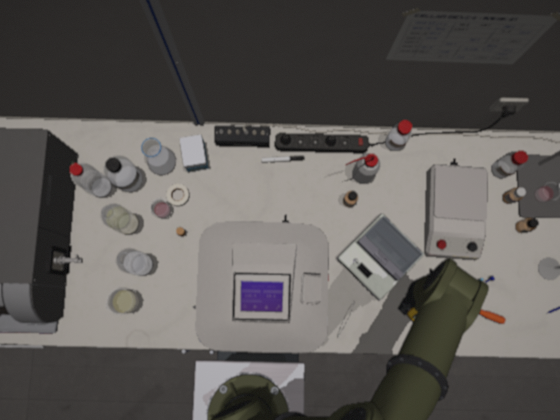

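Both views show the cover shut exactly as it was at the start. In the scene crop its front edge is at about (320,285), the same place as in the first picture. The latch is home and the bystanders have not moved. I'm handing in.

Run:
```python
from h import *
o=arm.get_obs();print(o['t'],np.abs(o['qvel']).max());print(arm.sign_off())
```

```text
15.9 0.017464961117183014
the job is handed in; nothing more can be done
None
```

The syringe is loaded in the doser with the cover shut, and I handed the job in at 15.9 s of the 69 s allowed.

- **Latch:** I slid it towards the arrow and the cover popped fully open.
- **Syringe:** I lifted it from behind the analyser, turned it and laid it in the cradle with the nozzle at the doser's left-hand end. After release, the top picture put it within about 1 mm of the seat, with the flange in its slot. The fit gave a 0.035 rad difference in direction, which I take to be pixel error.
- **Cover:** I swung it down from behind and pressed it at the ribs until it stopped hard at z 75 mm with about 17 N. It stayed down when I lifted off.

In the last pictures the cover looks the same as at the start and the latch is home. The felt pen, label tape and reagent bottle have not moved, and the beakers look where they were. The arm is clear, with no contact force on it. I could not read the cover's hinge angle or see the syringe through the closed cover, so those two rest on the pictures and the press force.

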